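Register a key-blank carrier on the microscope stage

TASK

Get the key blank ready for the microscope: lift the handlamp off the stage by its handle and set it down upright, wholly on the round rubber lamp rest lying on the table. Then push the flat aluminium carrier plate across the stage until it lies flush against both steel stops, its long edge along the long stop and its short edge against the short stop, and leave it there. Don't knock the lamp over or drop it, and leave the other things where they are.

Things in the scene. Friction and masses are not known exactly. Their poses are not given: they have to be found in the camera images.
- stage: Fixed dark steel stage plate, 240 (its x) x 350 (its y) x 12 mm, on the table; origin at the centre of its underside, top at z = 12 mm, x roughly away from the robot (yaw within 0.3 rad). Two bright steel stops form a square corner on it. Registered, the carrier's origin is at x = +47, y = +55, z = 12 mm in this frame, its axes parallel to these.
- long_stop (a point): Middle of the long stop's working face, which looks to the stage's -x at x = +95 mm. A fixed steel bar along the stage's y, from y = -160 to +140 mm, 14 mm thick, 20 mm tall above the stage top.
- short_stop (a point): Middle of the short stop's working face, which looks to the stage's -y at y = +130 mm. A fixed steel bar along the stage's x, from x = +5 to +85 mm, 14 mm thick, 20 mm tall above the stage top.
- stop_corner (a point): Point on the stage top where the two working faces of the stops meet (stage frame x = +95, y = +130, z = 12 mm). The registered carrier's far left corner lies here.
- carrier: Loose aluminium plate, 96 (its x) x 150 (its y) x 18 mm, about 0.6 kg, with a brass key blank 75 mm long, 3 mm high, fixed on top. It slides on the stage and is too wide to grip: push it by its edges. Origin at the centre of its underside. It starts in the stage's near right part, off both stops, skewed up to 0.2 rad to the stage.
- carrier_far_left (a point): Bottom corner of the carrier at its x = +48, y = +75 mm: the corner that goes into the corner of the stops.
- carrier_far_right (a point): Bottom corner of the carrier at its x = +48, y = -75 mm: the other end of the long edge that goes against the long stop.
- carrier_near_left (a point): Bottom corner of the carrier at its x = -48, y = +75 mm: the other end of the short edge that goes against the short stop.
- lamp: Handlamp: upright grey can, 72 mm diameter, 80 mm tall, with a black lens barrel (50 mm diameter, 46 mm up) reaching 50 mm from the axis to its -x, and a black handle over the top; 132 mm tall in all, about 0.35 kg. It starts on the stage near the corner of the stops, where the carrier must go. Origin at the centre of its underside.
- lamp_handle (a point): Middle of the lamp's handle bar, 125 mm above its underside. The bar is straight and level, 80 mm long along the lamp's x, 16 mm wide (y), 14 mm thick (z), open at the sides and clear of the can by 38 mm; pinch it across its width, along the lamp's y.
- lamp_rest: Lamp rest: fixed flat round disc of black rubber, 130 mm diameter, 6 mm thick, on the table to the left or right of the stage (a white tray, fixed, is on the other side). Origin at the centre of its underside, top at z = 6 mm.
- loupe: Loose aluminium loupe standing on the stage's near left part: 38 mm diameter, 26 mm tall. Leave alone. Origin at the centre of its underside.
- jar: Loose amber glass jar with black cap, 60 mm diameter, 85 mm tall, far left on the table. Leave alone. Origin at the centre of its underside.
- brush: Loose brush with a wooden handle lying on the table, far right. Leave alone. Origin under its middle.
Things that resemble listed ones, but are neither listed nor needed, are in the scene too. Leave any blue, brown or turquoise look-alike of the carrier alone.

How it is judged:
By the outcome, as a careful person would: the job done as asked, in the order asked, and still so for the second after the job is handed in, with the robot touching nothing.
It also fails if it takes over 72 s, if anything falls off the work surface, if the arm or the gripper's body presses on something with over 40 N, if the wrist force passes 120 N, or if a joint passes its speed limit or range.

ROBOT

A 6-joint arm with a two-finger parallel gripper is mounted at the origin on the work surface. World frame = base frame: x ahead of the robot, y to its left, z up, the work surface at z = 0. Lengths are in mm, angles in rad, forces in N, time in s.
With the tool pointing down it reaches from about 400 to 925 mm from the base axis. Payload 12.5 kg.
Tool frame: the origin (TCP) lies midway between the tips of the shut fingers; the grasp point (between the pads) lies 19 mm behind it; z points along the fingers, y is the line along which they close (so a half turn about z gives the same grasp; the last joint's range is limited). The gripper opens to 95 mm and grips with 3 to 60 N. Pads are 20 mm wide; open, the fingers measure 119 mm over their backs; the gripper's body (75 mm by 180 mm) begins 59 mm behind the grasp point.
Start: joints at [-1.271, 0.491, 1.559, -0, 1.092, -0.106], TCP at [246.745, -574.25, 214.661] pointing down, gripper open.
Joint ranges: [-3.1, 3.1], [-0.84, 2.19], [0.05, 2.79], [-1.13, 4.28], [0.06, 2.93], [-2.69, 2.69]. Speed limits (rad/s): [2.22, 2.22, 2.79, 3.14, 3.14, 3.14].

INTERFACE

Orientations are given as [roll, pitch, yaw] about the fixed x, y, z axes, in that order (R = Rz(yaw) Ry(pitch) Rx(roll)).
In Python, from cell import readout, eyes, env gives the robot as it stands.
- The arm moves only by the tool move_arm, never from a script. Its argument "plan" is a list of rows, each a list of 3 entries, a list of its own where there are three numbers: the turn, a rotation vector about the tool's x, y, z in degrees, then the shift along the tool's x, y, z in m, then the gripper command: -1 is shut, 1 is fully open, values between are in proportion. In form: [[[ax, ay, az], [x, y, z], jaw], ...]. A call has 1 to 5 rows; each row is the pose to reach, as a shift and turn from the pose commanded when the call began, along the tool's axes at that moment; what a row does not reach only later rows make up. A row lasts 1/8 s, in which the tool goes at most 62.5 mm and 10.7 degrees, less where a joint would pass 70% of its speed; a pose out of reach is approached as far as the arm can. A call with a gripper value outside its range is refused whole. The fingers move at their own pace and stop on an object; the grip force is fixed at half the most. Time passes only in rows, so rows that repeat a pose let the fingers close. It gives the time, the measured TCP pose, the force, the opening and the grip force at its end, in the units of the state.
- readout.state(): the state, without advancing time (a new reading comes with each control period).
- eyes.read_camera(name): name is "scene" or "top" or "wrist"; returns a dict with "img" (384x512x3 uint8, red, green, blue), "K" (3x3 intrinsics, pixels), "extrinsics" (4x4, takes a point from camera to world coordinates). Camera axes: x right, y up, looking along -z (the intrinsics and any distortion apply to the point x, -y, -z); pixel columns grow to the right and rows downward; lengths in mm; the calibration is good to about 2 mm. A picture is of the moment at which its call begins. There is no depth.
- env.job_done(): hands the job in; it is judged then, once.
Trained networks look in a picture, given as the dict that the camera call returned (one of the last four; its "shot" number tells which), for a name from the list of things; names that differ only in an ending like _2 or _b are one class to them, and where a whole thing is asked for, a point or a joint stands for the part that bears it (a point fixed in the world has none). Each returns a list of dicts, best first, with "score" (0 to 1); they miss things now and then, are a little off and sometimes report something else, mostly with a low value. They report only what shows in the picture. A call takes as long as a camera call. They do not tell look-alikes from the thing itself.
- eyes.cut_out(picture, name): "mask" (384x512 bool, what is visible of it) and "uv" ([column, row] in pixels, amid what is visible of it).
The state is a dict: "t": time; "joints": joint angles; "qvel": joint speeds; "tau": joint torques, N m; "eef_pos": TCP position; "tcp_rot": TCP orientation; "ft_force": force on the tool from outside, world axes, zero at the start; "moment": the same for the moment, N m; "opening": opening from 0.0 (shut) to 1.0 (fully open); "grip_force": force on a finger pad.
Only numpy, scipy, OpenCV 4.12 (cv2) and the standard library are available. Lean on these libraries where they do the work, as an engineer would, in place of code of your own. Each camera call takes 0.05 s, during which the arm holds its last target. There are 200 camera calls.

## Working session

There is one attempt and no reset: what is moved stays moved. The work goes in short steps, Python scripts to look and compute and a tool call to move; the robot and the scene stay as the last step left them, time stands still between calls to the robot, and variables do not carry over. Pictures are saved under pics/ and viewed, at most 10 in all, crops included, and the job is handed in when it is done.

Besides the shell and the picture viewer there is one more tool, called after ">>>" in YAML: its name, and indented under it one key for each argument. move_arm: Moves the arm, as the interface text tells. Its arguments: {"type":"object","properties":{"plan":{"type":"array","items":{"type":"array"}}},"required":["plan"]}

```bash
mkdir -p pics; ls
cat > h.py <<'E'
import numpy as np, cv2
from cell import readout, eyes, env
def proj(P,pic):
    P=np.atleast_2d(P).astype(float); T=np.linalg.inv(pic["extrinsics"]); c=P@T[:3,:3].T+T[:3,3]
    c=c*[1,-1,-1]; p=c@pic["K"].T; return p[:,:2]/p[:,2:]
def back(uv,z,pic):
    uv=np.atleast_2d(uv).astype(float); d=np.c_[uv,np.ones(len(uv))]@np.linalg.inv(pic["K"]).T*[1,-1,-1]
    E=pic["extrinsics"]; d=d@E[:3,:3].T; o=E[:3,3]; return o+d*((z-o[2])/d[:,2])[:,None]
def save(img,n): cv2.imwrite("pics/"+n,cv2.cvtColor(img,cv2.COLOR_RGB2BGR))
E
python3 - <<'E'
from h import *
ps={n:eyes.read_camera(n) for n in("scene","top")}
save(np.vstack([cv2.resize(ps["scene"]["img"],(400,300)),cv2.resize(ps["top"]["img"],(400,300))]),"a.png")
save(cv2.resize(ps["top"]["img"],(800,600)),"top.png")
for n,p in ps.items():
  print(n,p.keys(),p["extrinsics"].round(2).tolist(),p["K"].tolist())
  for o in["stage","long_stop","short_stop","stop_corner","carrier","carrier_far_left","carrier_far_right","carrier_near_left","lamp","lamp_handle","lamp_rest","loupe","jar","brush"]:
    try:
      for d in eyes.cut_out(p,o)[:3]: print(o,round(d["score"],2),np.round(d["uv"]),int(d["mask"].sum()))
    except Exception as e: print(o,e)
s=readout.state();print(s)
E
```

```text
pics
scene dict_keys(['img', 'K', 'extrinsics', 'shot']) [[0.76, -0.47, 0.45, 1133.16], [0.65, 0.56, -0.52, -688.88], [-0.01, 0.69, 0.73, 1073.87], [0.0, 0.0, 0.0, 1.0]] [[424.1160738995936, 0.0, 254.32687075643344], [0.0, 424.1160738995936, 191.48804162784742], [0.0, 0.0, 1.0]]
stage 0.82 [279. 229.] 3970
long_stop 0.69 [279. 227.] 4257
short_stop 0.84 [281. 228.] 3977
short_stop 0.28 [301. 198.] 837
stop_corner 0.73 [276. 228.] 4133
carrier 0.84 [226. 170.] 935
carrier 0.69 [179. 216.] 1221
carrier 0.65 [250. 227.] 1303
carrier_far_left 0.95 [179. 215.] 1163
carrier_far_left 0.72 [229. 170.] 992
carrier_far_left 0.57 [250. 228.] 1227
carrier_far_right 0.9 [229. 292.] 1743
carrier_far_right 0.78 [180. 215.] 1176
carrier_far_right 0.6 [253. 227.] 1261
carrier_near_left 0.9 [176. 215.] 1173
carrier_near_left 0.71 [225. 174.] 919
carrier_near_left 0.71 [227. 296.] 1868
lamp 0.74 [304. 199.] 854
lamp_handle 0.59 [300. 197.] 849
lamp_rest 0.55 [156. 272.] 1329
lamp_rest 0.42 [169. 326.] 893
loupe 0.56 [275. 178.] 105
loupe 0.32 [279. 226.] 4339
jar 0.58 [354. 147.] 386
brush 0.65 [254. 2
[... 1195 characters left out ...]
162.] 854
{'t': 1.5, 'joints': array([-1.27061999e+00,  4.90901174e-01,  1.55886878e+00,  1.50026795e-06,
        1.09171724e+00, -1.05627935e-01]), 'qvel': array([ 9.93008627e-04,  1.33485286e-03,  1.68239694e-07, -3.64202072e-04,
        7.81481688e-04,  1.01433510e-03]), 'tau': array([ 1.74194382e-03, -6.12456322e+01, -2.58430338e+01,  6.93119410e-02,
        4.45545267e-02, -6.65082666e-06]), 'eef_pos': array([ 246.73724627, -574.26574974,  214.67097919]), 'tcp_rot': array([3.14148764e+00, 9.79463580e-06, 4.05803579e-01]), 'ft_force': array([ 0.28163699,  0.42977871, -0.57299357]), 'moment': array([ 0.00735136, -0.01454484, -0.00978248]), 'grip_force': 0.0, 'opening': 1.0030631753110235}
```

View pics/top.png

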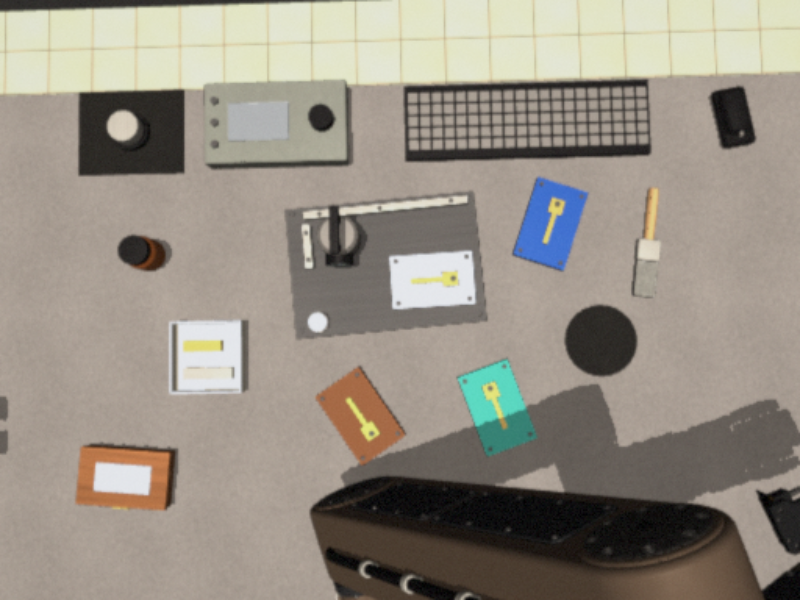

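View pics/a.png

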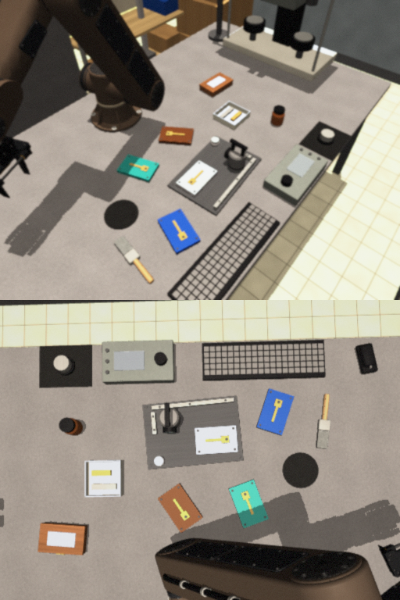

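The silver carrier is at top-image px (276,180). Blue (351,144), turquoise (317,259) and brown (229,267) are the look-alikes. Only the silver plate lies skewed on the stage, so that's the carrier. The round black disc at (384,217) is the lamp rest; the black square at far left (84,85) is not. The lamp stands at (215,153).

```bash
cat >> h.py <<'E'
from scipy.optimize import least_squares
def rect(name,uv0,z,pic,tol=25):
    c=[d for d in eyes.cut_out(pic,name) if np.hypot(*(np.array(d["uv"])-uv0))<tol]
    if not c: return None
    m=c[0]["mask"].astype(np.uint8)
    k=max(cv2.findContours(m,0,cv2.CHAIN_APPROX_NONE)[0],key=cv2.contourArea)[:,0]
    w=back(k,z,pic)[:,:2].astype(np.float32); return cv2.minAreaRect(w)
E
python3 - <<'E'
from h import *
p=eyes.read_camera("top")
print("stage",rect("stage",(238,166),12,p)); print("stage2",rect("long_stop",(238,166),12,p))
for n in("carrier","carrier_far_left","carrier_near_left"): print(n,rect(n,(276,180),30,p))
print("rest",rect("lamp_rest",(384,217),6,p))
print("loupe",rect("loupe",(207,207),26,p)); print("handle",back((215,151),130,p))
# subpixel-ish check on edge points
c=p["img"][110:225,175:320]; save(cv2.resize(c,None,fx=5,fy=5,interpolation=cv2.INTER_CUBIC),"crop.png")
print("bar",back([[x/1.5625,y/1.5625] for x,y in[(334,207),(340,262)]],132+12,p))
E
```

```text
stage ((605.5131225585938, 28.488235473632812), (239.9055938720703, 349.9244384765625), 4.387257099151611)
stage2 None
carrier ((573.9418334960938, -56.47441864013672), (96.23863220214844, 149.8268280029297), 2.8341851234436035)
carrier_far_left None
carrier_near_left ((573.90576171875, -54.80564880371094), (95.97123718261719, 151.36622619628906), 2.9342222213745117)
rest ((459.2576904296875, -358.69647216796875), (126.83863067626953, 124.45429229736328), 88.82376098632812)
loupe ((502.8563232421875, 151.2565155029297), (34.024757385253906, 33.833656311035156), 88.8722915649414)
handle [[642.57084175 104.36056137 130.        ]]
bar [[688.53020096 105.4246736  144.        ]
 [597.28483917  96.86544081 144.        ]]
```

View pics/crop.png

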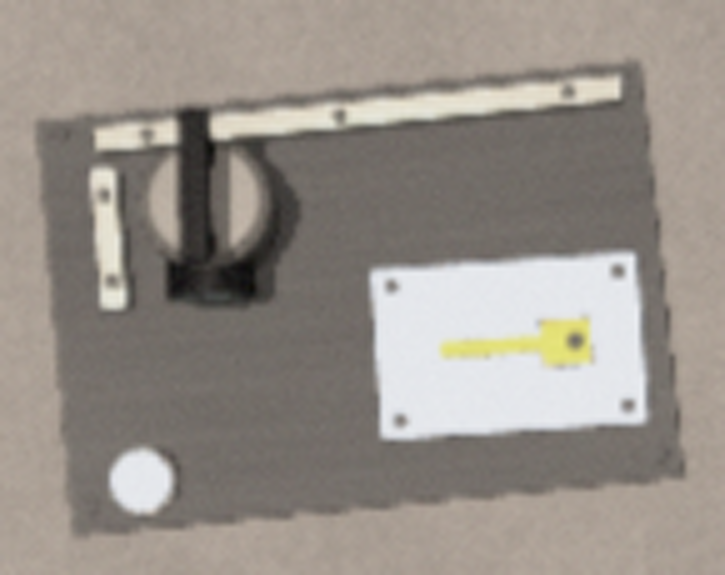

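The close crop shows the silver plate with the brass key skewed on the stage, crop px (510,345). The lamp is in the stops' corner, with its handle bar running from (195,110) to (197,262) and the barrel toward the robot. I'll move above the lamp first.

>>> move_arm:
  plan:
    - [[0,0,4],[0.04,-0.03,-0.03],1]
    - [[0,0,8],[0.09,-0.067,-0.065],1]
    - [[0,0,12],[0.14,-0.104,-0.065],1]
    - [[0,0,16],[0.19,-0.141,-0.065],1]
    - [[0,0,20],[0.24,-0.178,-0.065],1]

```text
t: 2.52
eef_pos: [394.2, -320.2, 280.0]
tcp_rot: [3.141, -0.001, 0.054]
ft_force: [-0.2, -0.8, 0.3]
opening: 1.002
grip_force: 0.0
```

>>> move_arm:
  plan:
    - [[0,0,0],[0.027,-0.04,0],1]
    - [[0,0,0],[0.06,-0.09,0],1]
    - [[0,0,0],[0.093,-0.14,0],1]
    - [[0,0,0],[0.126,-0.19,0],1]
    - [[0,0,0],[0.159,-0.24,0],1]

```text
t: 3.15
eef_pos: [539.4, -71.5, 279.9]
tcp_rot: [3.141, -0.001, 0.057]
ft_force: [-0.2, -0.6, 0.4]
opening: 1.004
grip_force: 0.0
```

>>> move_arm:
  plan:
    - [[0,0,0],[0.03,-0.045,0],1]
    - [[0,0,0],[0.06,-0.09,0],1]
    - [[0,0,0],[0.09,-0.13,0],1]
    - [[0,0,0],[0.107,-0.163,0],1]
    - [[0,0,0],[0.107,-0.163,0],1]

```text
t: 3.78
eef_pos: [636.6, 97.6, 278.9]
tcp_rot: [-3.141, 0.001, 0.059]
ft_force: [-0.7, -0.6, -0.5]
opening: 1.003
grip_force: 0.0
```

Run:
```python
from h import *
p=eyes.read_camera("wrist"); s=readout.state()
print(s["eef_pos"],s["tcp_rot"],p["extrinsics"].round(2).tolist(),p["K"].tolist())
im=p["img"].copy()
for o in("lamp","lamp_handle"):
  for d in eyes.cut_out(p,o)[:2]: print(o,d["score"],d["uv"],d["mask"].sum())
save(im,"w1.png")
```

```text
[636.11648779  96.20363152 279.09914779] [3.14134400e+00 7.31842659e-04 5.85091186e-02] [[0.06, 0.96, 0.27, 710.84], [-1.0, 0.06, 0.02, 102.19], [-0.0, -0.27, 0.96, 448.36], [0.0, 0.0, 0.0, 1.0]] [[325.4220129988245, 0.0, 253.57675861475465], [0.0, 325.4220129988245, 192.87258164359082], [0.0, 0.0, 1.0]]
lamp 0.83 [245.1, 157.0] 3886
lamp 0.69 [365.5, 209.9] 7149
lamp_handle 0.71 [247.3, 160.1] 3886
lamp_handle 0.43 [289.7, 157.9] 29131
```

View pics/w1.png

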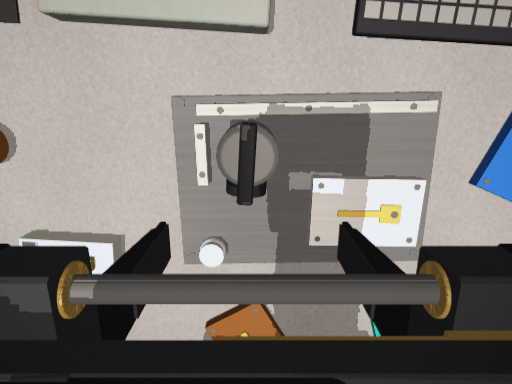

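The wrist view shows the handle bar from px (248,123) to (245,205), with the can around (248,155), clear of the short stop at (202,155).

Run:
```python
from h import *
p=eyes.read_camera("wrist")
im=p["img"].astype(int).sum(2); 
for r in range(126,204,7):
    row=im[r,225:275]; k=np.where(row<110)[0]; k=k[k>5]; print(r,225+k.min(),225+k.max(),end=' | ')
e=back([[248.3,123],[245.5,205]],144,p); print(e); m=e.mean(0); d=e[0]-e[1]
print("mid",m,"len",np.hypot(*d[:2]),"yaw",np.arctan2(d[1],d[0])); print(back([248,155],92,p))
s=readout.state(); print(s["eef_pos"],s["tcp_rot"])
```

```text
126 252 253 | 133 252 252 | 140 237 252 | 147 237 252 | 154 237 251 | 161 236 251 | 168 236 250 | 175 236 250 | 182 235 263 | 189 234 262 | 196 235 250 | 203 238 240 | [[691.90865934 103.02821668 144.        ]
 [612.93673839 101.67840088 144.        ]]
mid [652.42269886 102.35330878 144.        ] len 78.98345586405583 yaw 0.017090686789567044
[[654.27160777 102.20441955  92.        ]]
[635.90039995  94.50728426 279.75705229] [3.14133682e+00 8.08768494e-06 5.58836234e-02]
```

>>> move_arm:
  plan:
    - [[0,0,2],[0.0165,-0.0095,0.02],1]
    - [[0,0,2],[0.0165,-0.0095,0.07],1]
    - [[0,0,2],[0.0165,-0.0095,0.12],1]
    - [[0,0,2],[0.0165,-0.0095,0.15],1]
    - [[0,0,2],[0.0165,-0.0095,0.161],1]

```text
t: 4.6
eef_pos: [651.5, 104.7, 117.3]
tcp_rot: [3.141, 0.002, 0.021]
ft_force: [-0.1, -0.3, 0.4]
opening: 1.0
grip_force: 0.0
```

>>> move_arm:
  plan:
    - [[0,0,0],[0,0,0],0.2]
    - [[0,0,0],[0,0,0],-0.4]
    - [[0,0,0],[0,0,0],-1]
    - [[0,0,0],[0,0,0],-1]
    - [[0,0,0],[0,0,0],-1]

```text
t: 5.22
eef_pos: [652.2, 105.9, 118.9]
tcp_rot: [3.142, -0.0, 0.022]
ft_force: [-0.7, 1.2, 0.2]
opening: 0.53
grip_force: 0.0
```

>>> move_arm:
  plan:
    - [[0,0,0],[0,0,0],-1]
    - [[0,0,0],[0,0,0],-1]
    - [[0,0,0],[0,0,0],-1]

```text
t: 5.6
eef_pos: [652.1, 105.9, 118.6]
tcp_rot: [3.142, 0.0, 0.022]
ft_force: [-0.3, -0.4, -0.6]
opening: 0.219
grip_force: 0.0
```

>>> move_arm:
  plan:
    - [[0,0,0],[0,0,0],-1]
    - [[0,0,0],[0,0,0],-1]
    - [[0,0,0],[0,0,0],-1]
    - [[0,0,0],[0,0,0],-1]

```text
t: 6.1
eef_pos: [652.2, 105.9, 118.6]
tcp_rot: [3.141, -0.0, 0.022]
ft_force: [1.0, -0.5, -1.4]
opening: 0.168
grip_force: 29.9
```

>>> move_arm:
  plan:
    - [[0,0,0],[0,0,-0.01],-1]
    - [[0,0,0],[0,0,-0.03],-1]
    - [[0,0,0],[0,0,-0.05],-1]
    - [[0,0,0],[0,0,-0.07],-1]
    - [[0,0,0],[0,0,-0.08],-1]

```text
t: 6.72
eef_pos: [652.3, 105.9, 200.0]
tcp_rot: [3.142, -0.001, 0.022]
ft_force: [0.4, -0.3, -3.0]
opening: 0.169
grip_force: 29.9
```

>>> move_arm:
  plan:
    - [[0,0,0],[-0.004,0.01,0],-1]
    - [[0,0,0],[-0.013,0.03,0],-1]
    - [[0,0,0],[-0.026,0.06,0],-1]
    - [[0,0,0],[-0.043,0.098,0],-1]
    - [[0,0,0],[-0.06,0.136,0],-1]

```text
t: 7.35
eef_pos: [593.5, -33.6, 197.8]
tcp_rot: [3.142, 0.002, 0.021]
ft_force: [0.8, 0.0, -3.7]
opening: 0.166
grip_force: 29.9
```

>>> move_arm:
  plan:
    - [[0,0,0],[-0.017,0.038,0],-1]
    - [[0,0,0],[-0.034,0.076,0],-1]
    - [[0,0,0],[-0.051,0.114,0],-1]
    - [[0,0,0],[-0.068,0.152,0],-1]
    - [[0,0,0],[-0.084,0.19,0],-1]

```text
t: 7.98
eef_pos: [513.2, -225.0, 198.0]
tcp_rot: [-3.141, 0.001, 0.021]
ft_force: [0.3, -0.7, -3.8]
opening: 0.167
grip_force: 29.9
```

>>> move_arm:
  plan:
    - [[0,0,0],[-0.017,0.038,0],-1]
    - [[0,0,0],[-0.033,0.073,0],-1]
    - [[0,0,0],[-0.047,0.105,0],-1]
    - [[0,0,0],[-0.056,0.127,0],-1]
    - [[0,0,0],[-0.059,0.135,0],-1]

```text
t: 8.6
eef_pos: [457.5, -360.7, 198.0]
tcp_rot: [-3.141, 0.001, 0.02]
ft_force: [1.2, 0.4, -4.2]
opening: 0.163
grip_force: 29.9
```

Run:
```python
from h import *
p=eyes.read_camera("wrist"); q=eyes.read_camera("top")
save(np.hstack([cv2.resize(p["img"],(400,300)),cv2.resize(q["img"][140:290,300:500],(400,300))]),"w2.png")
print(rect("lamp_rest",proj([459,-359,6],p)[0],6,p,60),proj([459,-359,6],p)); s=readout.state(); print(s["eef_pos"],s["tcp_rot"],s["grip_force"],s["moment"])
```

```text
((479.25482177734375, -362.9661865234375), (128.03526306152344, 92.11639404296875), 89.2845458984375) [[252.38701238 169.43364047]]
[ 458.70212243 -359.24574774  198.30367147] [-3.14098875e+00  4.84381371e-04  2.11212820e-02] 29.93525594472885 [ 0.06203173 -0.00150359  0.03427677]
```

View pics/w2.png

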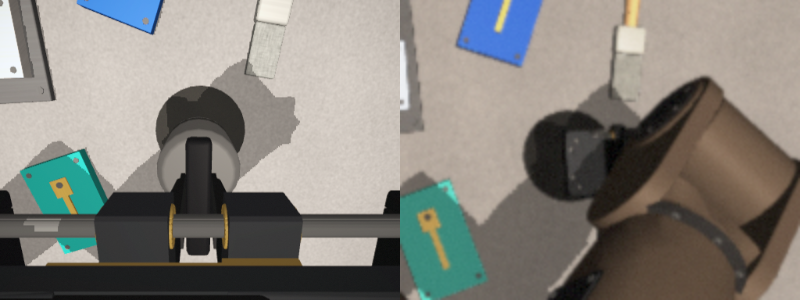

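The lamp hangs straight in the gripper over the rest: wrist px (200,150) for the can and (200,130) for the disc. Lowering it now.

>>> move_arm:
  plan:
    - [[0,0,0],[0,-0.001,0.02],-1]
    - [[0,0,0],[0,-0.001,0.045],-1]
    - [[0,0,0],[0,-0.001,0.065],-1]
    - [[0,0,0],[0,-0.001,0.076],-1]
    - [[0,0,0],[0,-0.001,0.08],-1]

```text
t: 9.38
eef_pos: [459.4, -357.9, 118.3]
tcp_rot: [-3.141, 0.0, 0.023]
ft_force: [-0.8, -0.1, -3.7]
opening: 0.165
grip_force: 29.9
```

>>> move_arm:
  plan:
    - [[0,0,0],[0,0,0.002],-1]
    - [[0,0,0],[0,0,0.004],-1]
    - [[0,0,0],[0,0,0.005],-1]
    - [[0,0,0],[0,0,0.005],-1]

```text
t: 9.88
eef_pos: [459.3, -358.5, 113.8]
tcp_rot: [3.141, -0.0, 0.022]
ft_force: [0.1, 0.1, -3.4]
opening: 0.167
grip_force: 29.9
```

>>> move_arm:
  plan:
    - [[0,0,0],[0,0,0.0006],-1]
    - [[0,0,0],[0,0,0.0012],-1]
    - [[0,0,0],[0,0,0.0018],-1]
    - [[0,0,0],[0,0,0.0018],-1]

```text
t: 10.38
eef_pos: [459.3, -358.7, 112.5]
tcp_rot: [3.141, -0.001, 0.022]
ft_force: [-1.9, 0.1, 4.9]
opening: 0.163
grip_force: 29.9
```

>>> move_arm:
  plan:
    - [[0,0,0],[0,0,0],1]
    - [[0,0,0],[0,0,0],1]
    - [[0,0,0],[0,0,0],1]
    - [[0,0,0],[0,0,0],1]
    - [[0,0,0],[0,0,0],1]

```text
t: 11.0
eef_pos: [459.2, -358.4, 111.8]
tcp_rot: [3.142, 0.0, 0.022]
ft_force: [-1.3, -0.8, -0.1]
opening: 0.635
grip_force: 0.0
```

>>> move_arm:
  plan:
    - [[0,0,0],[0,0,0],1]
    - [[0,0,0],[0,0,0],1]
    - [[0,0,0],[0,0,0],1]
    - [[0,0,0],[0,0,0],1]

```text
t: 11.5
eef_pos: [459.2, -358.4, 111.8]
tcp_rot: [3.142, -0.0, 0.022]
ft_force: [-0.2, 0.3, -0.2]
opening: 0.989
grip_force: 0.0
```

>>> move_arm:
  plan:
    - [[0,0,0],[0,0,-0.01],1]
    - [[0,0,0],[0,0,-0.03],1]
    - [[0,0,0],[0,0,-0.06],1]
    - [[0,0,0],[0,0,-0.1],1]
    - [[0,0,0],[0,0,-0.11],1]

```text
t: 12.12
eef_pos: [459.8, -358.9, 224.8]
tcp_rot: [3.138, -0.003, 0.022]
ft_force: [-0.4, 0.3, -1.4]
opening: 0.998
grip_force: 0.0
```

>>> move_arm:
  plan:
    - [[0,0,-1],[0.005,-0.04,0],1]
    - [[0,0,-2],[0.013,-0.1,0],1]
    - [[0,0,-3],[0.021,-0.16,0],1]
    - [[0,0,-3],[0.029,-0.22,0],1]
    - [[0,0,-3],[0.035,-0.275,0],1]

```text
t: 12.75
eef_pos: [487.9, -80.7, 221.6]
tcp_rot: [-3.141, 0.0, 0.074]
ft_force: [1.1, -0.3, 0.2]
opening: 1.001
grip_force: 0.0
```

>>> move_arm:
  plan:
    - [[0,0,0],[0.001,-0.018,0.02],1]
    - [[0,0,0],[0.001,-0.025,0.06],1]
    - [[0,0,0],[0.001,-0.025,0.09],1]
    - [[0,0,0],[0.001,-0.025,0.1],1]

```text
t: 13.25
eef_pos: [486.5, -57.4, 120.3]
tcp_rot: [-3.141, 0.003, 0.074]
ft_force: [0.5, 0.5, -0.3]
opening: 0.999
grip_force: 0.0
```

Run:
```python
from h import *
p=eyes.read_camera("top"); w=eyes.read_camera("wrist")
save(np.hstack([cv2.resize(p["img"],(400,300)),cv2.resize(w["img"],(400,300))]),"c2.png")
print("stage",rect("stage",(238,166),12,p)); print(rect("carrier",(276,180),30,p))
u=proj([574,-56,30],w)[0]; print(u,rect("carrier",u,30,w,40)); u=proj([605,28,12],w)[0]; print(rect("stage",u,12,w,60))
s=readout.state(); print(s["eef_pos"],s["tcp_rot"])
```

```text
stage ((605.5486450195312, 28.693740844726562), (240.18653869628906, 349.964599609375), 4.451513767242432)
((583.67919921875, -56.02710723876953), (77.50517272949219, 150.97401428222656), 0.0010388379450887442)
[260.43170462  84.80018594] ((575.5419921875, -58.424407958984375), (96.8464126586914, 150.33213806152344), 2.546665668487549)
None
[487.81337012 -57.97410197 122.77763086] [ 3.14100977e+00 -1.57445867e-03  7.39014453e-02]
```

View pics/c2.png

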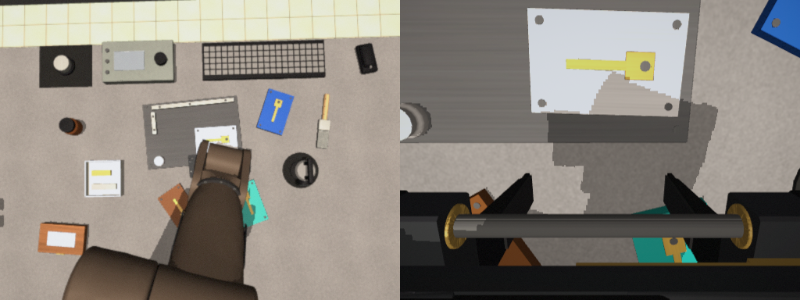

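The lamp stands upright on the rest at px (300,170). The carrier is still in place at about (575,-57), with the open fingers behind its near edge. Descending, then pushing.

>>> move_arm:
  plan:
    - [[0,0,-0.2],[0,0.004,0.03],1]
    - [[0,0,-0.2],[0,0.004,0.065],1]
    - [[0,0,-0.2],[0,0.004,0.09],1]
    - [[0,0,-0.2],[0,0.004,0.1],1]
    - [[0,0,-0.2],[0,0.004,0.103],1]

```text
t: 14.18
eef_pos: [488.0, -61.8, 19.1]
tcp_rot: [3.141, -0.0, 0.078]
ft_force: [-1.0, -1.0, -0.4]
opening: 0.998
grip_force: 0.0
```

>>> move_arm:
  plan:
    - [[0,0,0],[0.01,0,0],1]
    - [[0,0,0],[0.02,0,0],1]
    - [[0,0,0],[0.027,0,0],1]
    - [[0,0,0],[0.034,0,0],1]
    - [[0,0,0],[0.04,0,0],1]

```text
t: 14.8
eef_pos: [527.0, -58.4, 18.8]
tcp_rot: [-3.141, 0.002, 0.078]
ft_force: [-5.6, 0.2, 3.9]
opening: 1.001
grip_force: 2.9
```

>>> move_arm:
  plan:
    - [[0,0,0],[0.01,0,0],1]
    - [[0,0,0],[0.022,0,0],1]
    - [[0,0,0],[0.034,0,0],1]
    - [[0,0,0],[0.046,0,0],1]
    - [[0,0,0],[0.056,0,0],1]

```text
t: 15.42
eef_pos: [583.7, -54.2, 18.8]
tcp_rot: [-3.141, 0.001, 0.078]
ft_force: [-6.4, -0.1, 3.3]
opening: 1.0
grip_force: 2.6
```

>>> move_arm:
  plan:
    - [[0,0,0],[0.005,0,0],1]
    - [[0,0,0],[0.009,0,0],1]
    - [[0,0,0],[0.012,0,0],1]
    - [[0,0,0],[0.014,0,0],1]
    - [[0,0,0],[0.014,0,0],1]

```text
t: 16.05
eef_pos: [597.6, -53.2, 18.8]
tcp_rot: [3.141, -0.001, 0.078]
ft_force: [-2.0, -0.2, 0.0]
opening: 1.0
grip_force: 1.0
```

>>> move_arm:
  plan:
    - [[0,0,0],[0.0005,0,0],1]
    - [[0,0,0],[0.001,0,0],1]
    - [[0,0,0],[0.001,0,0],1]

```text
t: 16.42
eef_pos: [598.3, -53.1, 18.8]
tcp_rot: [3.142, -0.0, 0.078]
ft_force: [-3.6, -0.4, 0.5]
opening: 1.002
grip_force: 1.7
```

>>> move_arm:
  plan:
    - [[0,0,0],[0.001,0,0],1]
    - [[0,0,0],[0.002,0,0],1]
    - [[0,0,0],[0.002,0,0],1]

```text
t: 16.8
eef_pos: [600.6, -53.0, 18.8]
tcp_rot: [3.141, -0.0, 0.078]
ft_force: [-1.5, -0.3, -1.0]
opening: 0.997
grip_force: 1.0
```

Run:
```python
from h import *
w=eyes.read_camera("wrist"); p=eyes.read_camera("top")
c,s=np.cos(.0772),np.sin(.0772)
for q in(w,p):
  u=proj([660-13,-52,30],q)[0]; r=rect("carrier",u,30,q,40); print(u,r)
  if r: d=np.array(r[0])-[605.5,28.6]; print("stage xy",c*d[0]+s*d[1],-s*d[0]+c*d[1])
```

```text
[259.43752177 161.78252686] ((659.8768310546875, -50.90715026855469), (95.4655532836914, 149.529541015625), 4.439882755279541)
stage xy 48.083015960668334 -83.46406577385669
[273.9748998  153.43248907] ((701.9885864257812, -78.9993896484375), (88.11943817138672, 28.034635543823242), 77.75264739990234)
stage xy 87.90277666511207 -114.72043330516655
```

>>> move_arm:
  plan:
    - [[0,0,0],[0.0007,0,0],1]
    - [[0,0,0],[0.0014,0,0],1]
    - [[0,0,0],[0.002,0,0],1]
    - [[0,0,0],[0.002,0,0],1]

```text
t: 17.5
eef_pos: [601.0, -52.8, 18.8]
tcp_rot: [-3.141, 0.003, 0.077]
ft_force: [-9.4, -1.2, 4.2]
opening: 1.001
grip_force: 4.6
```

>>> move_arm:
  plan:
    - [[0,0,0],[-0.01,0,0],1]
    - [[0,0,0],[-0.03,0,0],1]
    - [[0,0,0],[-0.03,0,-0.03],0]
    - [[0,0,0],[-0.03,0,-0.07],0]
    - [[0,0,0],[-0.03,0,-0.1],0]

```text
t: 18.12
eef_pos: [572.8, -55.3, 120.6]
tcp_rot: [3.141, -0.003, 0.078]
ft_force: [0.9, 0.3, 0.3]
opening: 0.742
grip_force: 0.0
```

>>> move_arm:
  plan:
    - [[0,0,-10],[0.017,0.022,0],0]
    - [[0,0,-20],[0.034,0.044,0],0]
    - [[0,0,-30],[0.051,0.066,0],0]
    - [[0,0,-40],[0.068,0.088,0],0]
    - [[0,0,-50],[0.085,0.109,0],0]

```text
t: 18.75
eef_pos: [666.4, -158.0, 119.0]
tcp_rot: [3.14, -0.0, 0.956]
ft_force: [0.5, 0.4, 0.7]
opening: 0.5
grip_force: 0.0
```

>>> move_arm:
  plan:
    - [[0,0,-10],[0,0,0],0]
    - [[0,0,-20],[0,0,0],0]
    - [[0,0,-30],[0,0,0],0]
    - [[0,0,-40],[0,0,0],0]
    - [[0,0,-40],[0,0,0],0]

```text
t: 19.38
eef_pos: [665.7, -157.3, 119.0]
tcp_rot: [3.141, 0.0, 1.647]
ft_force: [0.0, 0.5, -0.5]
opening: 0.502
grip_force: 0.0
```

Run:
```python
from h import *
w=eyes.read_camera("wrist"); p=eyes.read_camera("top")
c,s=np.cos(.0772),np.sin(.0772)
for q in(w,p):
  u=proj([660,-52,30],q)[0]; r=rect("carrier",u,30,q,40); print(u,r)
  if r: d=np.array(r[0])-[605.5,28.6]; print("stage xy",c*d[0]+s*d[1],-s*d[0]+c*d[1])
st=readout.state(); d=st["eef_pos"]-[605.5,28.6,0]; print(st["eef_pos"],"tcp stage",c*d[0]+s*d[1],-s*d[0]+c*d[1],st["tcp_rot"],st["opening"])
save(w["img"],"w3.png")
```

```text
[257.59286329  60.57174973] ((661.1433715820312, -68.71527099609375), (95.44239044189453, 113.50736236572266), 4.360290050506592)
stage xy 47.97236243062663 -101.31682591200621
[273.8695314 148.8630216] ((658.1280517578125, -43.63873291015625), (99.3644790649414, 139.59756469726562), 4.320113658905029)
stage xy 46.90000991862955 -76.08242526313376
[ 665.67090285 -157.23403355  118.9014486 ] tcp stage 45.65954613722698 -189.92111894500744 [3.14116190e+00 2.37775982e-04 1.64567496e+00] 0.501168307838668
```

View pics/w3.png

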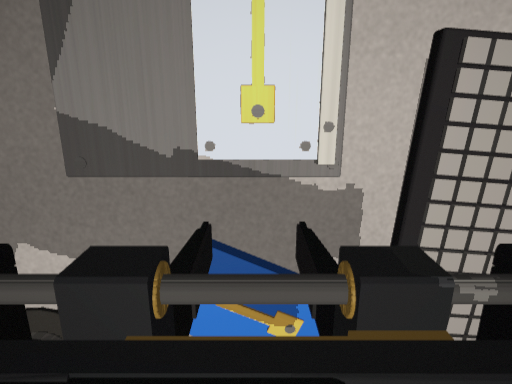

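The carrier's long edge lies along the long stop at px (322,160). The blue look-alike's corner near px (215,242) comes close to the fingers, so I'm checking clearance.

Run:
```python
from h import *
w=eyes.read_camera("wrist"); p=eyes.read_camera("top")
f=lambda d:np.c_[d[:,0]-605.5,d[:,1]-28.6]@np.array([[np.cos(.0772),-np.sin(.0772)],[np.sin(.0772),np.cos(.0772)]])
print("blue wrist stage",f(back([[214,242],[298,278]],18,w)))
print("blue top", f(back(np.array([[540,178],[588,191],[563,270],[514,255]])/1.5625,18,p)))
print("carrier edge",f(back([[200,160],[316,160]],30,w)), "stage edge",f(back([[200,177]],12,w)))
```

```text
blue wrist stage [[   9.20994487 -235.18835892]
 [  85.98581402 -271.601433  ]]
blue top [[ 129.50780995 -298.79542944]
 [  96.77942443 -382.76905184]
 [ -42.4357791  -321.44813113]
 [  -6.50122546 -236.43779499]]
carrier edge [[   2.07380042 -158.68036049]
 [  95.01514697 -158.91874587]] stage edge [[  -1.61662141 -176.66026736]]
```

>>> move_arm:
  plan:
    - [[0,0,0],[0,0,0.03],0]
    - [[0,0,0],[0,0,0.065],0]
    - [[0,0,0],[0,0,0.09],0]
    - [[0,0,0],[0,0,0.1],0]
    - [[0,0,0],[0,0,0.1],0]

```text
t: 20.3
eef_pos: [665.6, -157.2, 18.7]
tcp_rot: [-3.141, -0.0, 1.648]
ft_force: [0.1, -0.4, 0.3]
opening: 0.499
grip_force: 0.0
```

>>> move_arm:
  plan:
    - [[0,0,0],[0.01,0,0],0]
    - [[0,0,0],[0.017,0,0],0]
    - [[0,0,0],[0.024,0,0],0]
    - [[0,0,0],[0.034,0,0],0]
    - [[0,0,0],[0.045,0,0],0]

```text
t: 20.92
eef_pos: [662.6, -112.7, 19.7]
tcp_rot: [3.14, 0.002, 1.648]
ft_force: [-0.2, -5.5, 3.6]
opening: 0.498
grip_force: 2.8
```

>>> move_arm:
  plan:
    - [[0,0,0],[0.012,0,0],0]
    - [[0,0,0],[0.024,0,0],0]
    - [[0,0,0],[0.036,0,0],0]
    - [[0,0,0],[0.048,0,0],0]
    - [[0,0,0],[0.06,0,0],0]

```text
t: 21.55
eef_pos: [658.0, -52.6, 19.7]
tcp_rot: [3.14, 0.001, 1.649]
ft_force: [1.0, -5.3, 4.1]
opening: 0.5
grip_force: 2.6
```

>>> move_arm:
  plan:
    - [[0,0,0],[0.012,0,0],0]
    - [[0,0,0],[0.023,0,0],0]
    - [[0,0,0],[0.033,0,0],0]
    - [[0,0,0],[0.041,0,0],0]
    - [[0,0,0],[0.045,0,0],0]

```text
t: 22.18
eef_pos: [654.4, -7.5, 19.6]
tcp_rot: [3.14, 0.001, 1.649]
ft_force: [0.4, -5.5, 5.0]
opening: 0.498
grip_force: 2.9
```

```bash
cat >> h.py <<'E'
def report(q,guess):
  c,s=np.cos(.0772),np.sin(.0772)
  u=proj(guess,q)[0]; r=rect("carrier",u,30,q,40)
  if r: d=np.array(r[0])-[605.5,28.6]; print(r[1:],"stage xy",c*d[0]+s*d[1],-s*d[0]+c*d[1])
  st=readout.state(); d=st["eef_pos"]-[605.5,28.6,0]; print(st["eef_pos"],"tcp stage",c*d[0]+s*d[1],-s*d[0]+c*d[1],st["tcp_rot"],st["ft_force"])
E
python3 - <<'E'
from h import *
report(eyes.read_camera("wrist"),[649,77,30])
E
```

```text
((95.56945037841797, 105.69029235839844), 4.423977851867676) stage xy 48.226667967555144 25.81245276187727
[654.17281298  -7.19377827  19.24320197] tcp stage 45.76730819260472 -39.4409785179075 [3.14077726e+00 1.54027826e-04 1.64883006e+00] [-0.28118972  0.22057428  0.18855045]
```

9.5 mm remains; finishing slowly.

>>> move_arm:
  plan:
    - [[0,0,0],[0.003,0,0],0]
    - [[0,0,0],[0.005,0,0],0]
    - [[0,0,0],[0.007,0,0],0]
    - [[0,0,0],[0.008,0,0],0]
    - [[0,0,0],[0.008,0,0],0]

```text
t: 22.9
eef_pos: [653.7, -1.8, 19.2]
tcp_rot: [3.141, 0.002, 1.648]
ft_force: [0.8, -16.3, 3.6]
opening: 0.502
grip_force: 8.0
```

>>> move_arm:
  plan:
    - [[0,0,0],[0.0007,0,0],0]
    - [[0,0,0],[0.0014,0,0],0]
    - [[0,0,0],[0.002,0,0],0]
    - [[0,0,0],[0.002,0,0],0]

```text
t: 23.4
eef_pos: [653.7, -1.6, 19.2]
tcp_rot: [3.141, 0.004, 1.648]
ft_force: [-1.0, -26.9, 2.8]
opening: 0.5
grip_force: 13.7
```

>>> move_arm:
  plan:
    - [[0,0,0],[-0.01,0,0],0]
    - [[0,0,0],[-0.03,0,0],0]
    - [[0,0,0],[-0.04,0,-0.05],0]
    - [[0,0,0],[-0.04,0,-0.1],0]
    - [[0,0,0],[-0.06,0,-0.15],0]

```text
t: 24.02
eef_pos: [657.5, -57.4, 170.2]
tcp_rot: [-3.141, -0.001, 1.65]
ft_force: [1.0, -0.1, -0.3]
opening: 0.503
grip_force: 0.0
```

>>> move_arm:
  plan:
    - [[0,0,0],[-0.03,0,-0.02],0]
    - [[0,0,0],[-0.07,0,-0.02],0]
    - [[0,0,0],[-0.1,0,-0.02],0]
    - [[0,0,0],[-0.1,0,-0.02],0]

```text
t: 24.52
eef_pos: [665.3, -159.5, 188.4]
tcp_rot: [-3.141, -0.0, 1.646]
ft_force: [0.8, 1.0, 0.3]
opening: 0.503
grip_force: 0.0
```

Run:
```python
from h import *
w=eyes.read_camera("wrist"); report(w,[649,87,30])
p=eyes.read_camera("top"); report(p,[649,87,30])
u=proj([649,87,20],w)[0].astype(int); v=proj([649,87,20],p)[0].astype(int); print(u,v)
a=w["img"][max(0,u[1]-90):u[1]+110,max(0,u[0]-110):u[0]+110]; b=p["img"][v[1]-40:v[1]+40,v[0]-45:v[0]+55]
save(np.hstack([cv2.resize(a,(400,400),interpolation=2),cv2.resize(b,(400,400),interpolation=2)]),"fin.png"); print(a.shape,b.shape)
```

```text
[ 665.309148   -157.24360267  188.45611927] tcp stage 45.298130750537595 -189.90275982098316 [-3.14095563e+00 -6.39705016e-04  1.64785494e+00] [0.01596345 0.46064284 0.14996037]
[ 665.51187716 -156.36461467  188.6818879 ] tcp stage 45.56804658201338 -189.04202498878038 [-3.14124699e+00 -3.52790598e-04  1.64922778e+00] [ 0.37036227  0.15004692 -0.90394054]
[ 257 -104] [225 154]
(6, 220, 3) (80, 100, 3)
```

View pics/fin.png

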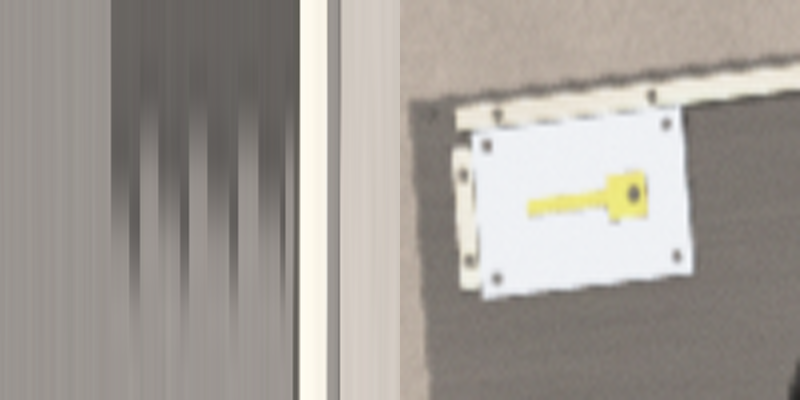

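The top view (right half) shows the carrier's edges against both stops, at px (470,200) and (590,120), with no visible gap. One more seating push toward the long stop.

>>> move_arm:
  plan:
    - [[0,0,10],[0.045,-0.018,0],0]
    - [[0,0,20],[0.095,-0.037,0],0]
    - [[0,0,30],[0.145,-0.056,0],0]
    - [[0,0,40],[0.195,-0.075,0],0]
    - [[0,0,50],[0.244,-0.095,0],0]

```text
t: 25.35
eef_pos: [550.7, 81.0, 189.0]
tcp_rot: [3.141, -0.0, 0.771]
ft_force: [0.6, 0.9, 0.1]
opening: 0.502
grip_force: 0.0
```

>>> move_arm:
  plan:
    - [[0,0,10],[0,0,0],0]
    - [[0,0,20],[0,0,0],0]
    - [[0,0,30],[0,0,0],0]
    - [[0,0,40],[0,0,0],0]
    - [[0,0,40],[0,0,0],0]

```text
t: 25.98
eef_pos: [551.7, 79.5, 188.9]
tcp_rot: [3.142, -0.0, 0.08]
ft_force: [-0.0, 0.2, -0.3]
opening: 0.5
grip_force: 0.0
```

Run:
```python
from h import *
w=eyes.read_camera("wrist"); report(w,[649,87,30])
save(w["img"][0:200],"w4.png")
```

```text
((95.29086303710938, 150.42083740234375), 4.573052406311035) stage xy 48.151243695905244 53.22637845212973
[551.77206086  79.17298886 188.87918881] tcp stage -49.667555886653254 54.5660383234915 [ 3.14156466e+00 -3.53681754e-05  8.24899520e-02] [-0.07117248 -1.4085439  -0.68795061]
```

View pics/w4.png

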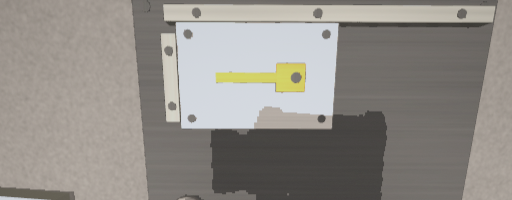

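The wrist view shows the plate against the long stop at px (255,22) and the short stop at (178,75). Gentle confirming push next.

>>> move_arm:
  plan:
    - [[0,0,0.3],[0,0,0.04],0]
    - [[0,0,0.3],[0,0,0.09],0]
    - [[0,0,0.3],[0,0,0.135],0]
    - [[0,0,0.3],[0,0,0.16],0]
    - [[0,0,0.3],[0,0,0.169],0]

```text
t: 26.7
eef_pos: [551.4, 78.8, 18.5]
tcp_rot: [-3.142, 0.002, 0.075]
ft_force: [0.4, -0.2, 0.0]
opening: 0.5
grip_force: 0.0
```

>>> move_arm:
  plan:
    - [[0,0,0],[0.01,0,0],0]
    - [[0,0,0],[0.02,0,0],0]
    - [[0,0,0],[0.029,0,0],0]
    - [[0,0,0],[0.035,0,0],0]
    - [[0,0,0],[0.037,0,0],0]

```text
t: 27.32
eef_pos: [589.3, 81.4, 20.0]
tcp_rot: [3.141, -0.0, 0.072]
ft_force: [0.7, 0.4, 1.1]
opening: 0.501
grip_force: 0.0
```

>>> move_arm:
  plan:
    - [[0,0,0],[0.001,0,0],0]
    - [[0,0,0],[0.002,0,0],0]
    - [[0,0,0],[0.003,0,0],0]
    - [[0,0,0],[0.003,0,0],0]

```text
t: 27.82
eef_pos: [590.8, 81.6, 19.7]
tcp_rot: [3.142, 0.002, 0.073]
ft_force: [-4.5, -1.1, 2.8]
opening: 0.501
grip_force: 2.7
```

>>> move_arm:
  plan:
    - [[0,0,-0.2],[0.0007,0,0],0]
    - [[0,0,-0.2],[0.0014,0,0],0]
    - [[0,0,-0.2],[0.002,0,0],0]
    - [[0,0,-0.2],[0.002,0,0],0]

```text
t: 28.32
eef_pos: [590.9, 81.6, 19.7]
tcp_rot: [-3.142, 0.007, 0.076]
ft_force: [-13.4, -2.7, 9.2]
opening: 0.504
grip_force: 6.9
```

>>> move_arm:
  plan:
    - [[0,0,0],[-0.01,0,0],0]
    - [[0,0,0],[-0.03,0,0],0]
    - [[0,0,0],[-0.04,0,-0.04],0]
    - [[0,0,0],[-0.045,0,-0.1],0]
    - [[0,0,0],[-0.05,0,-0.16],0]

```text
t: 28.95
eef_pos: [543.6, 77.9, 181.5]
tcp_rot: [3.142, -0.0, 0.076]
ft_force: [0.4, 0.0, -0.1]
opening: 0.502
grip_force: 0.0
```

>>> move_arm:
  plan:
    - [[0,0,0],[0,0.002,-0.01],0]
    - [[0,0,0],[0,0.002,-0.01],0]

```text
t: 29.2
eef_pos: [544.2, 75.9, 189.9]
tcp_rot: [3.141, -0.001, 0.076]
ft_force: [1.0, 0.2, -0.2]
opening: 0.505
grip_force: 0.0
```

Run:
```python
from h import *
w=eyes.read_camera("wrist"); report(w,[649,87,30]); s=eyes.read_camera("scene")
a=w["img"][0:170,100:380]; b=s["img"][170:290,130:330]
save(np.vstack([cv2.resize(a,(560,340),interpolation=2),cv2.resize(b,(433,260),interpolation=2)[:, :433].copy() if 0 else cv2.resize(b,(560,260),interpolation=2)]),"fin2.png")
```

```text
((95.12992095947266, 149.62704467773438), 4.329357624053955) stage xy 49.19432649298482 52.61381160389272
[543.64336303  75.89589039 188.28444567] tcp stage -58.024783650250065 51.925612823611054 [-3.14153386e+00  2.01149572e-03  7.57757513e-02] [-0.47162673  0.19143453 -0.62037823]
```

View pics/fin2.png

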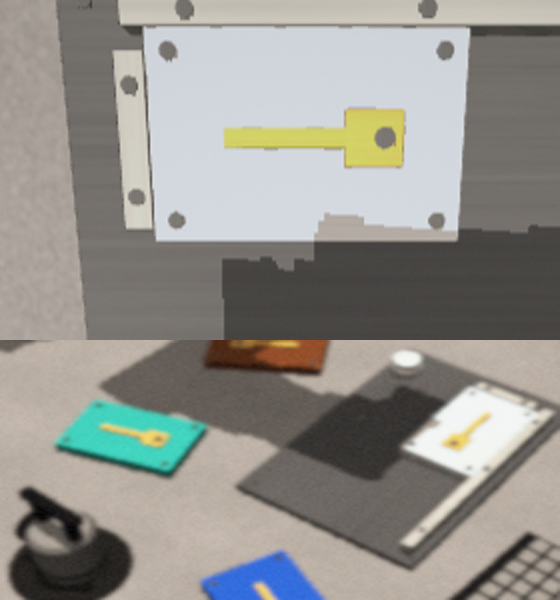

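The plate sits flush on both stops: crop px (300,27) along the long one and (148,140) at the short one. During the last push the tool pressed it slightly toward the short stop. The lamp stands upright inside the rest disc at (65,560).

```bash
python3 -c "
from cell import env
print(env.job_done())"
```

```text
the job is handed in; nothing more can be done
None
```

The handlamp stands upright on the lamp rest and the carrier lies against both stops, going by the last camera views and the force rise at each stop. The job was handed in at about 29 s, and `env.job_done()` returned no verdict.

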